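# Stow the tackle case in the spooling station and zero its footage counter

### The job

Pack up the line-spooling station: lay the pocket tackle case flat on its broad side in the open drawer (it is too tall to go in standing), then ease the drawer fully shut without ramming it. Last of all, turn the footage counter's knob counter-clockwise (seen from above) all the way back to its zero stop, and let go. Leave the plate of lures, the tumbler and the steel fish gripper where they are.

Things in the scene. Friction and masses are not known exactly. Their poses are not given: they have to be found in the camera images.
- case: pocket tackle case with flip-top lid, yellow plastic, a block 96 (its x) by 26 (its y, thickness) by 66 mm (its z), about 120 g; stands at first on its long edge on the table. Origin: centre of that underside. Lying on a broad side, its y axis is vertical
- case_mid (a point): centre of the tackle case, 33 mm above its origin along its z; axes as the case
- station: line-spooling station, a fixed grey box 180 (its x, depth) by 190 (its y) by 75 mm high, one drawer across its -x face; on its top the counter knob and, behind it, a line spool on brackets (axis along y, 95 mm behind the knob's axis, 130 mm wide, top 139 mm above the table). Origin: centre of its underside, on the table; its x points from drawer front to rear
- drawer (a joint): how far the drawer is out, m: 0 = fully shut (end stop), 0.145 = fully out; it slides along the station's -x and stays where it is left (about 3 N of friction)
- tray (a point): centre of the drawer's inner floor, 15 mm above the table, moving with the drawer; axes as the station. Inside, the tray is 148 (x) by 156 mm (y), side walls 5 mm thick and 37 mm above this floor; a 12 mm front panel closes the -x end, 57 mm above this floor. With the drawer out by d, the tray lies open to above from x = -74 mm to x = d - 79 mm; behind that the box's roof is 52 mm above this floor
- pull (a point): middle of the front (-x) face of the drawer's pull, an aluminium lip 90 mm wide (y), 9 mm high, standing 14 mm out from the front panel, 55 mm above the table; moves with the drawer; axes as the station
- counter (a joint): turn of the footage counter's knob, rad: 0 = zero stop, grows as it turns clockwise seen from above, up to 5.0 (starts between 1.7 and 2.8); it stays where it is left (0.04 N m of friction). At angle q the knob's bar points along the station's x axis turned by -q about the vertical
- counter_grip (a point): on the knob's upright axis, 112 mm above the table, 35 mm in front (-x) of the station's origin: the height to grip its black bar, 42 mm long, 14 mm thick, 87 to 119 mm above the table. At zero the white line on the bar points to the dial's long zero mark, towards the drawer
- plate: white melamine plate, 176 mm across, 13 mm high, carrying three plastic crank lures up to 30 mm high; origin: centre of its underside
- tumbler: stainless tea tumbler, 72 mm across, 95 mm high, standing; origin: centre of its underside
- lip_gripper: steel fish gripper lying on the table, 190 mm long along its x, 48 mm wide, 22 mm high; origin: under the middle
Mind the look-alikes: they are no part of the job. What is meant by the case is not purple, and is the larger of those in its own colour.

How it is judged:
On the way, in this order (a step that is already met when the one before it is completed fails the run):
1. the case lies flat in the open drawer, let go (x of case_mid in the frame of tray between -0.075 and 0.075 m and y of case_mid in the frame of tray between -0.08 and 0.08 m and z of case_mid in the frame of tray between 0.005 and 0.02 m and angle between the y axis of case and the z axis of tray, either way round below 0.12 rad and value of joint drawer above 0.06 m and contact force between the fingers and case below 0.1 N and linear speed of case below 0.03 m/s), for 0.2 s.
2. the drawer is shut with the case inside (x of case_mid in the frame of tray between -0.075 and 0.075 m and y of case_mid in the frame of tray between -0.08 and 0.08 m and z of case_mid in the frame of tray between 0.005 and 0.02 m and angle between the y axis of case and the z axis of tray, either way round below 0.12 rad and value of joint drawer below 0.003 m), for 0.2 s.
3. the counter knob is back at its zero stop (value of joint counter below 0.08 rad), for 0.2 s.
At the end, for the whole second after the job is handed in: the case lies flat on a broad side (within 7 degrees) on the drawer's floor, wholly in the drawer and at rest; the drawer is within 3 mm of fully shut; the counter knob is within 0.08 rad of its zero stop (all of step 2 and value of joint counter below 0.08 rad and linear speed of case below 0.02 m/s and velocity of joint drawer below 0.01 m/s); the robot touches nothing.
It fails at once if the drawer is rammed (pushed or struck with more than 40 N) (contact force between any of the arm, the fingers and drawer above 40 N).
It fails at once if the plate of lures is moved by more than 30 mm (distance of plate from where it was at the start of the episode above 0.03 m).
It fails at once if the tumbler is moved by more than 30 mm or tipped (distance of tumbler from where it was at the start of the episode above 0.03 m or angle between tumbler's own z axis and vertical above 0.5 rad).
It fails at once if the fish gripper is moved by more than 30 mm (distance of lip_gripper from where it was at the start of the episode above 0.03 m).
It also fails if it takes over 72 s, if anything falls off the work surface, if the arm or the gripper's body presses on something with over 40 N, if the wrist force passes 120 N, or if a joint passes its speed limit or range.

### The arm

A 7-joint arm with a two-finger parallel gripper is mounted at the origin on the work surface. World frame = base frame: x ahead of the robot, y to its left, z up, the work surface at z = 0. Lengths are in m, angles in rad, forces in N, time in s.
With the tool pointing down it reaches from about 0.425 to 0.975 m from the base axis. Payload 16.7 kg.
Tool frame: the origin (TCP) lies midway between the tips of the shut fingers; the grasp point (between the pads) lies 19 mm behind it (arm.grip_point_offset is the distance from the TCP to the grasp point, in m); z points along the fingers, y is the line along which they close (so a half turn about z gives the same grasp; the last joint's range is limited). The gripper opens to 85 mm and grips with 20 to 120 N. Pads are 22 mm wide; open, the fingers measure 114 mm over their backs; the gripper's body (76 mm by 85 mm) begins 54 mm behind the grasp point. The pads swing forward as they close: fully open they stand 13 mm farther back than shut.
Start: joints at [-1.319, 0.426, 0.074, 1.606, -0.034, 1.111, -0.067], TCP at [0.264, 0.621, 0.231] pointing down, gripper open.
Joint ranges: [-2.85, 2.85], [-0.5, 2.14], [-1.23, 1.37], [0.21, 2.46], [-1.02, 4.16], [0.16, 2.05], [-2.73, 2.73]. Speed limits (rad/s): [1.89, 1.89, 2.39, 2.39, 3.01, 3.01, 3.01].

### API

Orientations are given as a unit quaternion [x, y, z, w].
In Python, from cell import arm gives the robot as it stands. Calls block until the motion is done:
- arm.move_pose(position, orientation): joint-space move of the TCP to a pose.
- arm.move_linear(position, vel=0.15, orientation=None): straight line of the TCP; orientation=None keeps the orientation; vel is the mean speed in m/s.
- arm.move_joints(angles): joint-space move.
- arm.open() and arm.grab(): open the fingers fully, or close them until they stop; the grip force is fixed at half the most.
- arm.wait(seconds).
- arm.ik(position, orientation): joint angles nearest the present ones, or None.
- arm.capture(name): name is "side" or "top"; returns (picture, depth): 384x512x3 uint8, red, green, blue; 384x512 float32, m along the optical axis (not along the pixel's ray), 0 where there is no reading.
- arm.get_calibration(name): a dict with "intrinsics" (3x3 intrinsics, pixels), "k1" (the pictures are not rectified: a ray, as slopes to the right and down, at radius r is drawn at 1 + k1 r^2 times it, then the intrinsics apply), "origin" and "orientation" of the camera in the world. Camera axes: x right, y up, looking along -z (the intrinsics and any distortion apply to the point x, -y, -z); pixel columns grow to the right and rows downward; lengths in m; the calibration is good to about 2 mm. A picture is of the moment at which its call begins. get_calibration takes no time and is no camera call.
A pose or a line that the arm cannot do raises arm.MotionError and nothing moves.
- arm.close_job(): hands the job in; it is judged then, once.
Readings, each from a call of its own:
- arm.current_t(): time.
- arm.current_joint_pos(): joint angles.
- arm.current_qvel(): joint speeds.
- arm.current_tau(): joint torques, N m.
- arm.current_tool_pos(): TCP position.
- arm.current_ee_rot(): TCP orientation.
- arm.current_ft_force(): force on the tool from outside, world axes, zero at the start.
- arm.current_ft_torque(): the same for the moment, N m.
- arm.current_width(): finger opening in m.
- arm.current_finger_force(): force on a finger pad.
Only numpy, scipy, OpenCV 4.12 (cv2) and the standard library are available. Lean on these libraries where they do the work, as an engineer would, in place of code of your own. Each camera call takes 0.05 s, during which the arm holds its last target. There are 200 camera calls.

## Working session

There is one attempt and no reset: what is moved stays moved. The work goes in short steps, each a Python script; the robot and the scene stay as the last script left them, time stands still between calls to the robot, and variables do not carry over. Pictures are saved under pics/ and viewed, at most 10 in all, crops included, and the job is handed in when it is done.

```bash
mkdir -p pics; ls
cat > h.py <<'E'
import numpy as np, cv2
from cell import arm
from scipy.spatial.transform import Rotation as R
def cloud(name):
    im,d=arm.capture(name); c=arm.get_calibration(name)
    K=np.array(c["intrinsics"],float); h,w=d.shape
    u,v=np.meshgrid(np.arange(w),np.arange(h))
    p=np.stack([u,v],-1).reshape(-1,1,2).astype(np.float64)
    r=cv2.undistortPoints(p,K,np.array([c["k1"],0,0,0],float)).reshape(h,w,2)
    P=np.stack([r[...,0]*d,-r[...,1]*d,-d],-1)
    W=R.from_quat(c["orientation"]).apply(P.reshape(-1,3)).reshape(h,w,3)+np.array(c["origin"])
    W[d==0]=np.nan
    return im,W
def down(yaw): # tool z down, tool y (closing) at angle yaw+90deg: tool x along yaw
    x=np.array([np.cos(yaw),np.sin(yaw),0]); z=np.array([0,0,-1.]); y=np.cross(z,x)
    return R.from_matrix(np.stack([x,y,z],1)).as_quat()
E
python3 - <<'E'
from h import *
for n in("side","top"):
    im,W=cloud(n); np.savez(f"{n}.npz",im=im,W=W); cv2.imwrite(f"pics/{n}0.png",im[...,::-1])
    c=arm.get_calibration(n); print(n,c["origin"],R.from_quat(c["orientation"]).as_matrix()[:,2],c["intrinsics"][0],c["k1"],np.isnan(W).mean())
print(arm.current_ee_rot(),arm.current_t(),arm.grip_point_offset)
E
```

```text
pics
side [ 0.25143697 -0.59879552  0.8050597 ] [-0.3228184  -0.63642078  0.70054041] [393.30126911   0.         251.25570031] -0.005600574601708752 0.004231770833333333
top [0.3768829  0.03233827 1.05542249] [-0.16995591 -0.0206613   0.98523505] [369.75080658   0.         253.74495886] 0.03910969840755653 0.004058837890625
[ 1.99574159e-01  9.79882565e-01 -5.53842843e-04 -8.36454777e-05] 0.1 0.0187
```

View pics/top0.png

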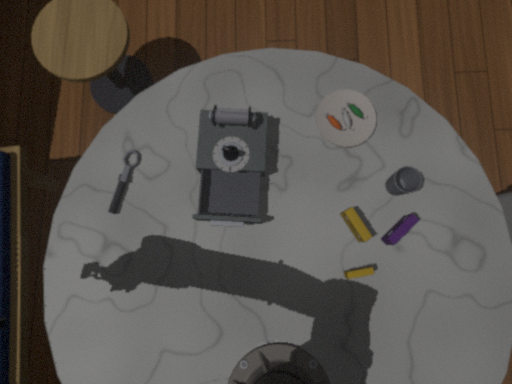

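View pics/side0.png

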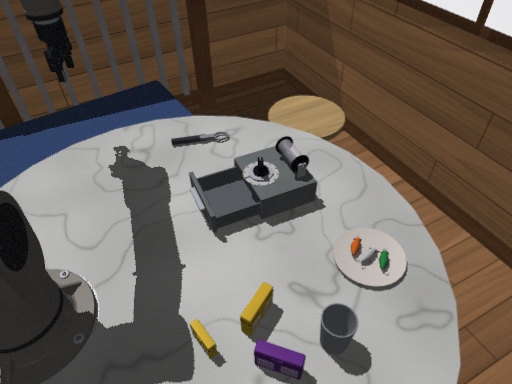

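Top view: station at about (233,160), drawer open towards the robot down to row 220; large yellow case at (357,224) and the small look-alike at (360,272); plate (347,118), tumbler (405,180), purple block (401,228), fish gripper (125,180). The side view shows the same scene.

```bash
cat > m.py <<'E'
from h import *
for n in("side","top"):
    f=np.load(n+".npz"); im,W=f["im"],f["W"]; print(n)
    hsv=cv2.cvtColor(im,cv2.COLOR_RGB2HSV)
    m=cv2.inRange(hsv,(18,150,50),(35,255,255))&(np.nan_to_num(W[...,2],nan=-9)>0.005).astype(np.uint8)*255
    k,l,s,c=cv2.connectedComponentsWithStats(m)
    for i in range(1,k):
        if s[i,4]<60: continue
        P=W[l==i]; 
        zt=np.percentile(P[:,2],97); T=P[P[:,2]>zt-0.008]
        print("yellow",s[i],"ztop",zt,"rect",cv2.minAreaRect((T[:,:2]*1000).astype(np.float32)), "mean",T[:,:2].mean(0))
    x,y,z=W[...,0],W[...,1],W[...,2]
    reg=(x>.35)&(x<.95)&(y>-.08)&(y<.3)
    for nm,lo,hi in(("roof",.07,.08),("knobbar",.105,.125),("spool",.127,.15),("panel+lip",.05,.068),("floor",.008,.022)):
        P=W[reg&(z>lo)&(z<hi)]; 
        if nm=="roof":
            q=(reg&(z>lo)&(z<hi)).astype(np.uint8)
            k,l,s,c=cv2.connectedComponentsWithStats(q); i=1+np.argmax(s[1:,4]); P=W[l==i]
        if len(P): print(nm,len(P),cv2.minAreaRect((P[:,:2]*1000).astype(np.float32)),P.mean(0))
    b=[( 'lips',(x>.3)&(x<.9)&(y>.25)&(y<.6)&(z>.008)&(z<.05)),('right',(x>.3)&(x<.9)&(y<-.1)&(z>.01))]
    k,l,s,c=cv2.connectedComponentsWithStats(b[1][1].astype(np.uint8))
    for i in range(1,k):
        if s[i,4]>60: P=W[l==i]; print("obj",s[i],P.mean(0),P[:,2].max())
E
python3 m.py
```

```text
side
yellow [241 283  32  52 736] ztop 0.0678256043762262 rect ((448.4793701171875, -222.02761840820312), (95.18254089355469, 25.945011138916016), 30.52433967590332) mean [ 0.44648614 -0.22366237]
yellow [190 320  27  38 399] ztop 0.049632065878640906 rect ((320.847412109375, -223.44052124023438), (18.90937042236328, 69.76448822021484), 9.650867462158203) mean [ 0.32106642 -0.22532837]
roof 2078 ((682.011962890625, 111.6732406616211), (194.00689697265625, 174.04965209960938), 86.60224151611328) [0.67315823 0.09733459 0.07505583]
knobbar 342 ((698.0668334960938, 100.7215576171875), (114.39763641357422, 134.2566680908203), 86.76033782958984) [0.71080863 0.09358727 0.11690401]
spool 244 ((738.139892578125, 107.35294342041016), (99.7635498046875, 43.96144485473633), 86.90634155273438) [0.73717138 0.10759608 0.13104046]
panel+lip 644 ((609.3714599609375, 118.17070770263672), (195.28274536132812, 319.01611328125), 85.64097595214844) [0.56760401 0.07833562 0.05733184]
floor 1854 ((617.3392333984375, 108.90719604492188), (178.56509399414062, 308.3525390625), 84.6572494506836) [0.56519797 0.1
[... 1551 characters left out ...]
96679688) [0.49411547 0.12592399 0.05645236]
floor 2437 ((637.4608154296875, 114.62145233154297), (224.59274291992188, 527.601318359375), 72.88760375976562) [0.54647695 0.12260894 0.01598478]
obj [ 315   89   61   58 1296] [ 0.76404243 -0.21669803  0.01492249] 0.03409156878541597
obj [342 107  11  22 122] [ 0.75796722 -0.21790096  0.02337319] 0.03158757507705312
obj [386 166  37  29 689] [ 0.5618865  -0.3533984   0.06280281] 0.09896699902651418
obj [340 207  33  35 542] [ 0.44700234 -0.21760331  0.05736026] 0.07188997030580657
obj [382 213  38  32 544] [ 0.43311804 -0.33166735  0.05741797] 0.07291081865597215
obj [344 266  30  13 246] [ 0.32235222 -0.22042628  0.04497527] 0.05474789278061887
```

```bash
python3 -c "
import cv2
a=cv2.imread('pics/top0.png')[95:235,180:290];b=cv2.imread('pics/side0.png')[125:235,180:330]
a=cv2.resize(a,None,fx=4,fy=4,interpolation=2)
b=cv2.resize(b,(343,560)) if 0 else cv2.resize(b,None,fx=2.3,fy=2.3,interpolation=2)
import numpy as np
o=np.zeros((560,800,3),'uint8');o[:560,:440]=a;o[:253,440:785]=b;cv2.imwrite('pics/z.png',o)"
```

```text
(no output)
```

View pics/z.png

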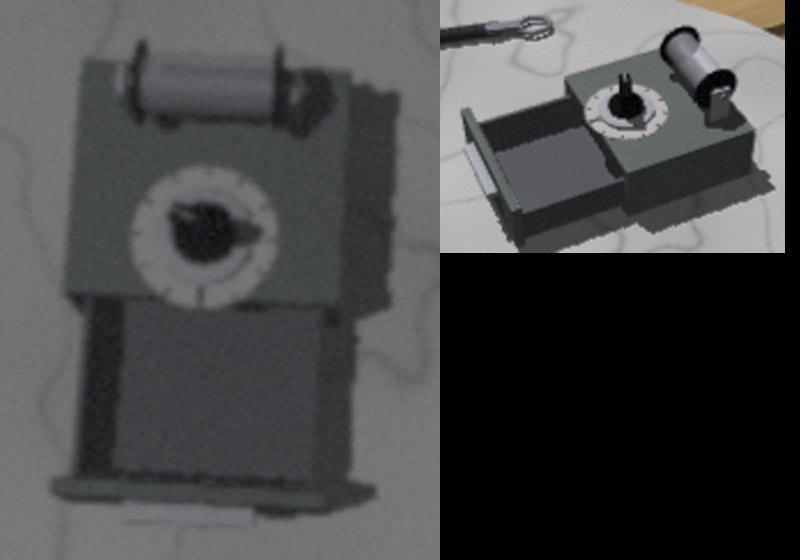

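The crop shows the knob on its dial (about (200,232)) with the zero mark at the bottom, the drawer well open and the front panel and pull at rows 485–515. Next I get the station frame, drawer travel and knob angle from the depth data.

Run:
```python
from h import *
c0=np.array([.6815,.112]); 
for n in("side","top"):
    f=np.load(n+".npz"); im,W=f["im"],f["W"]; z=W[...,2]
    for yaw in (-.063,):
        c,s=np.cos(yaw),np.sin(yaw); S=(W[...,:2]-c0)@np.array([[c,-s],[s,c]]); x,y=S[...,0],S[...,1]
        q=lambda m:(m.sum(),np.round(np.percentile(x[m],[1,5,50,95,99])*1e3,1),np.round(np.percentile(y[m],[1,5,50,95,99])*1e3,1))
        print(n)
        print("roof",q((abs(z-.0755)<.006)&(abs(x)<.11)&(abs(y)<.12)))
        print("panel top",q((z>.066)&(z<.079)&(x<-.13)&(x>-.3)&(abs(y)<.12)))
        print("pull",q((z>.05)&(z<.062)&(x<-.15)&(x>-.3)&(abs(y)<.05)))
        print("trayfloor",q((z>.009)&(z<.021)&(x<-.07)&(x>-.19)&(abs(y)<.1)))
        m=(z>.095)&(z<.125)&(x<.02)&(x>-.09)&(abs(y)<.06)
        print("knob",q(m)); 
        print(cv2.minAreaRect((S[m&(z>.112)]*1000).astype(np.float32)), "med",np.median(S[m&(z>.112)],0))
        P=S[m&(z>.112)]; P=P-P.mean(0); u,sv,v=np.linalg.svd(P,full_matrices=False); print("axis ang",np.degrees(np.arctan2(v[0,1],v[0,0])),sv)
```

```text
side
roof (np.int64(2154), array([-80.7, -76.2,  -4.6,  63.1,  83.2]), array([-95.1, -91.9, -27.9,  83.7,  93.2]))
panel top (np.int64(248), array([-218.6, -217.8, -212.7, -206.6, -205.8]), array([-90.6, -86.8,  -9.5,  82.3,  92.8]))
pull (np.int64(155), array([-231.8, -231.7, -224.6, -217.6, -201.5]), array([-47.6, -41.8,  -4.6,  42.1,  46. ]))
trayfloor (np.int64(1470), array([-189. , -184.1, -131.1,  -76.5,  -71.3]), array([-84.2, -80.3,  11.5,  78.4,  81.8]))
knob (np.int64(87), array([-50. , -48.8, -41.6, -30.8, -27.7]), array([-21.7, -20.5,  -8.5,  16.1,  17.3]))
((-38.27478790283203, -1.4449653625488281), (39.39796829223633, 13.482429504394531), 67.13922119140625) med [-0.03969265 -0.00445221]
axis ang -107.94737882654195 [0.09795893 0.03002759]
top
roof (np.int64(3114), array([-82.4, -77.7,  -6.2,  64.7,  81.6]), array([-93. , -87.3,  -4.6,  87.1,  93.3]))
panel top (np.int64(323), array([-220. , -219.2, -213.7, -208.1, -207.3]), array([-88.1, -80.1,   2.3,  86. ,  93.5]))
pull (np.int64(193), array([-233.4, -233. , -224.7, -203.2, -202.5]), array([-43.1, -38. ,   2.7,  43.5,  46.5]))
trayfloor (np.int64(2232), array([-188.8, -184. , -131.3,  -77.2,  -71.9]), array([-74.4, -68.2,   1.8,  72.7,  78.8]))
knob (np.int64(115), array([-51.7, -50.3, -41.8, -32. , -29.9]), array([-20. , -18. ,   0.4,  18.2,  19.9]))
((-39.345558166503906, 0.5916671752929688), (41.44608688354492, 13.648233413696289), 71.73648071289062) med [-0.04012531  0.00063766]
axis ang -108.51706829324206 [0.11270211 0.03904137]
```

Run:
```python
from h import *
for nm,p,yaw in(("case",[.448,-.2215,.031],.54),("caseB",[.448,-.2215,.031],.54-np.pi),("drawer",[.54,.16,.06],-.063),("drawerB",[.54,.16,.06],-.063-np.pi),("push",[.44,.127,.045],-.063),("pushB",[.44,.127,.045],-.063+np.pi/2)):
    j=arm.ik(p,down(yaw)); print(nm,None if j is None else np.round(j,2))
for a in np.arange(-180,180,30):
    j=arm.ik([.647,.114,.093],down(np.radians(a))); print(a,None if j is None else np.round(j[[4,6]] if hasattr(j,'shape') else [j[4],j[6]],2))
```

```text
case [-0.18  0.52  0.64  2.18 -0.55  0.61 -0.18]
caseB [ 0.73  0.47 -0.48  2.12  0.37  0.63  2.11]
drawer [-0.9   0.55  0.64  2.02 -0.49  0.73 -1.59]
drawerB [-0.6   0.47  0.25  2.01 -0.18  0.68  1.27]
push [-0.97  0.44  0.67  2.26 -0.49  0.59 -1.56]
pushB [-0.8   0.39  0.45  2.25 -0.32  0.56 -0.17]
-180 [-0.18  1.45]
-150 [-0.08  1.89]
-120 [-0.02  2.36]
-90 [0.74 2.3 ]
-60 [-0.97 -2.09]
-30 [-0.97 -1.57]
0 [-0.5  -1.42]
30 [-0.5 -0.9]
60 [-0.54 -0.34]
90 [-0.45  0.11]
120 [-0.38  0.57]
150 [-0.3   1.03]
```

```bash
cat >> h.py <<'E'
YAW=-.063
def st(x,y,z):
    c,s=np.cos(YAW),np.sin(YAW); return [.6775+c*x-s*y,.112+s*x+c*y,z]
def shot(name,fn):
    im,W=cloud(name); cv2.imwrite(fn,im[...,::-1]); return im,W
E
python3 - <<'E'
from h import *
q=down(.54)
arm.move_pose([.448,-.2215,.20],q)
arm.move_linear([.448,-.2215,.031],vel=.15)
arm.grab(); print(arm.current_width(),arm.current_finger_force(),arm.current_tool_pos())
arm.move_linear([.448,-.2215,.19],vel=.15)
print(arm.current_width(),arm.current_t())
arm.move_pose(st(-.146,.042,.19),down(YAW)); print(arm.current_t())
im,W=shot("side","pics/s1.png")
E
```

```text
0.02547933265910298 63.86164426803589 [ 0.44807534 -0.22140677  0.03109715]
0.02501371595248264 6.1833
7.65
```

View pics/s1.png

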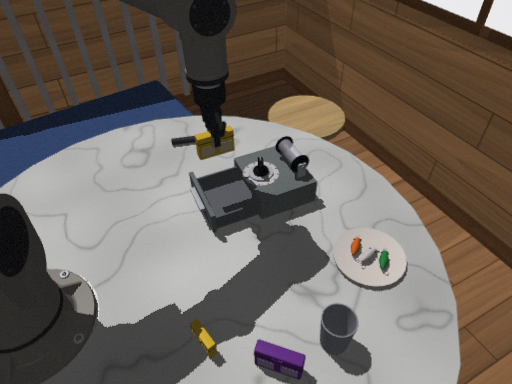

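The case is held level at about (215,143), above the open drawer. I lower it, release, and tip it over.

```bash
python3 - <<'E'
from h import *
arm.move_linear(st(-.146,.042,.056),vel=.12)
print(arm.current_ft_force())
arm.move_linear(st(-.146,.042,.0475),vel=.03)
print(arm.current_ft_force())
arm.open(); arm.wait(.2)
arm.move_linear(st(-.146,.042,.16),vel=.15)
im,W=shot("top","pics/t2.png"); im,W=shot("side","pics/s2.png")
hsv=cv2.cvtColor(im,cv2.COLOR_RGB2HSV); m=(cv2.inRange(hsv,(18,120,30),(35,255,255))>0)&(W[...,2]>.02)&(W[...,1]>0)
c,s=np.cos(YAW),np.sin(YAW); S=(W[m][:,:2]-[.6775,.112])@np.array([[c,-s],[s,c]]); print(np.percentile(S,[2,50,98],axis=0),np.percentile(W[m][:,2],[2,50,98]))
arm.grab()
print(arm.current_t())
E
python3 -c "
import cv2,numpy as np
a=cv2.imread('pics/t2.png')[80:240,160:320];b=cv2.imread('pics/s2.png')[90:250,140:340]
cv2.imwrite('pics/z2.png',np.hstack([cv2.resize(a,(350,350)),cv2.resize(b,(437,350))]))"
```

```text
[-0.46370843 -1.22932163 -1.78548677]
[ 0.07062672 -0.61560576 -1.44810986]
[[-0.1917715   0.02530313]
 [-0.14697301  0.02930584]
 [-0.09912374  0.08057698]] [0.02196414 0.07239243 0.08294865]
11.9833
```

View pics/z2.png

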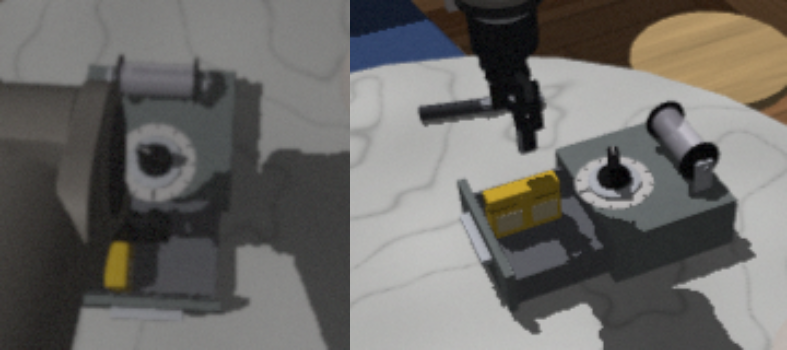

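The case stands upright in the drawer (centre about (523,203) in the right crop), clear of the panel and the roof. Now I push it over towards −y.

```bash
python3 - <<'E'
from h import *
arm.move_linear(st(-.146,.09,.13),vel=.15)
arm.move_linear(st(-.146,.09,.064),vel=.12)
arm.move_linear(st(-.146,.03,.066),vel=.06)
print(arm.current_ft_force()); arm.wait(.3)
arm.move_linear(st(-.146,.04,.15),vel=.15)
arm.move_linear(st(-.26,.03,.15),vel=.2)
im,W=shot("side","pics/s3.png")
hsv=cv2.cvtColor(im,cv2.COLOR_RGB2HSV); m=(cv2.inRange(hsv,(18,120,30),(35,255,255))>0)&(W[...,2]>.02)&(W[...,1]>0)
c,s=np.cos(YAW),np.sin(YAW); S=(W[m][:,:2]-[.6775,.112])@np.array([[c,-s],[s,c]]); print(np.percentile(S,[2,50,98],axis=0),np.percentile(W[m][:,2],[2,50,98]))
print(arm.current_t(),arm.current_width())
E
python3 -c "
import cv2,numpy as np
b=cv2.imread('pics/s3.png')[90:250,140:340]
cv2.imwrite('pics/z3.png',cv2.resize(b,(500,400)))"
```

```text
[ 0.28797653  0.24822536 -0.63850846]
[[-0.19153797 -0.04087479]
 [-0.14691157 -0.01621906]
 [-0.09926668  0.0253445 ]] [0.02259886 0.04003851 0.04467054]
16.15 0.00030997929274881027
```

View pics/z3.png

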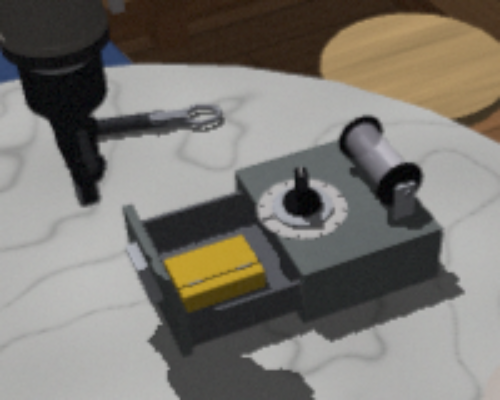

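The case lies flat in the tray (about (217,270) in the crop). Now I close the drawer, watching the force.

Run:
```python
from h import *
arm.move_linear(st(-.262,0,.12),vel=.15)
arm.move_linear(st(-.262,0,.045),vel=.12)
f0=np.array(arm.current_ft_force()); u=np.array([np.cos(YAW),np.sin(YAW),0])
F=lambda:(np.array(arm.current_ft_force())-f0)@u
x=-.262; log=[]
while x<-.112:
    step=.012 if x<-.142 else .0015
    x+=step; arm.move_linear(st(x,0,.045),vel=.06 if step>.01 else .02)
    f=F(); log.append((round(x,4),round(f,1)))
    if f<-9: break
print(log[:6],log[-8:]); arm.wait(.3); print(F())
arm.move_linear(st(x-.03,0,.045),vel=.08)
arm.move_linear(st(x-.03,0,.19),vel=.2)
im,W=shot("side","pics/s4.png")
cv2.imwrite('pics/z4.png',cv2.resize(im[90:250,140:340,::-1],(500,400)))
c,s=np.cos(YAW),np.sin(YAW); S=(W[...,:2]-[.6775,.112])@np.array([[c,-s],[s,c]]);z=W[...,2]
m=(z>.048)&(z<.062)&(S[...,0]<-.098)&(S[...,0]>-.15)&(abs(S[...,1])<.05); print(np.percentile(S[m][:,0],[1,5,50]))
m=(z>.112)&(z<.125)&(S[...,0]<.02)&(S[...,0]>-.09)&(abs(S[...,1])<.04); print(cv2.minAreaRect((S[m]*1000).astype(np.float32)))
print(arm.current_t())
```

```text
[(-0.25, np.float64(-1.1)), (-0.238, np.float64(0.0)), (-0.226, np.float64(-0.8)), (-0.214, np.float64(-0.4)), (-0.202, np.float64(0.7)), (-0.19, np.float64(-0.2))] [(-0.1225, np.float64(-1.3)), (-0.121, np.float64(-1.5)), (-0.1195, np.float64(-1.1)), (-0.118, np.float64(-0.7)), (-0.1165, np.float64(-1.1)), (-0.115, np.float64(-1.2)), (-0.1135, np.float64(-6.9)), (-0.112, np.float64(-15.3))]
-15.955430207887108
[-0.10285957 -0.10232668 -0.10069443]
((-33.87716293334961, -0.1578845977783203), (42.46879959106445, 12.949874877929688), 71.36116027832031)
27.6083
```

View pics/z4.png

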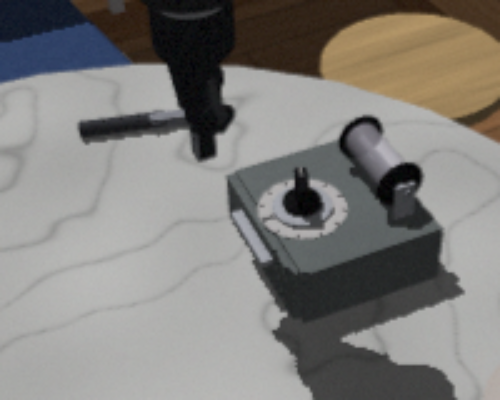

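The drawer is flush (firm stop felt at 15 N). Now the knob: the bar is at 71.5° in the station frame, so q ≈ 1.89 rad.

Run:
```python
from h import *
p=st(-.0345,0,.093); hi=p[:2]+[.19]; y0=np.radians(71.5)+YAW
arm.open()
arm.move_pose(hi,down(y0))
arm.move_linear(p,vel=.1)
arm.grab(); print(arm.current_width(),arm.current_ft_force(),arm.current_t())
t0=arm.current_ft_torque()[2]; log=[]
tot=0
while tot<113:
    tot+=12 if tot<96 else 2.5
    arm.move_linear(p,vel=.1,orientation=down(y0+np.radians(tot)))
    t=arm.current_ft_torque()[2]-t0; log.append((tot,round(t,3)))
    if tot>97 and abs(t)>.5: break
print(log,arm.current_t(),np.round(arm.current_joint_pos(),2))
```

```text
0.013165827134179315 [-4.19862491  0.16385677  5.92876267] 31.2583
[(12, np.float64(-0.028)), (24, np.float64(-0.018)), (36, np.float64(-0.068)), (48, np.float64(-0.054)), (60, np.float64(-0.012)), (72, np.float64(-0.034)), (84, np.float64(-0.119)), (96, np.float64(-0.072)), (98.5, np.float64(-0.002)), (101.0, np.float64(-0.042)), (103.5, np.float64(-0.054)), (106.0, np.float64(-0.043)), (108.5, np.float64(-0.236)), (111.0, np.float64(-1.604))] 35.625 [-0.31  0.53  0.05  1.77 -0.03  0.84  1.3 ]
```

The zero stop shows clearly at about 108.5°. I release, retreat and check.

Run:
```python
from h import *
arm.open(); arm.wait(.2)
p=arm.current_tool_pos(); arm.move_linear([p[0],p[1],.22],vel=.12)
arm.move_pose([.45,.13,.3],arm.current_ee_rot())
arm.wait(.3)
im,W=shot("side","pics/s5.png")
cv2.imwrite('pics/z5.png',cv2.resize(im[90:250,140:340,::-1],(500,400)))
c,s=np.cos(YAW),np.sin(YAW); S=(W[...,:2]-[.6775,.112])@np.array([[c,-s],[s,c]]);z=W[...,2]
m=(z>.112)&(z<.125)&(S[...,0]<.02)&(S[...,0]>-.09)&(abs(S[...,1])<.04); print(cv2.minAreaRect((S[m]*1000).astype(np.float32)))
print(arm.current_t())
```

```text
((-34.19197082519531, 0.2027730941772461), (17.00558853149414, 40.35987091064453), 88.57821655273438)
38.9333
```

View pics/z5.png

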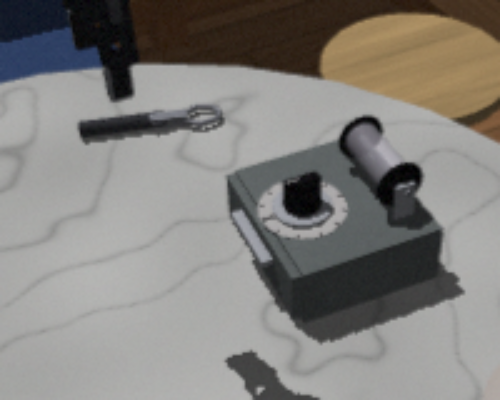

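The bar (301,193 in the crop) lies along the station's x, the drawer is still flush, and the arm is clear.

```bash
python3 -c "
from cell import arm
print(arm.close_job())"
```

```text
the job is handed in; nothing more can be done
None
```

The job is handed in, though no verdict came back: the case was seen lying flat in the drawer before closing, the drawer is shut against its stop (about 16 N), the counter knob is at its zero stop and released, and the arm is clear.

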